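Stand the sleeved dibbers heavy-end down in the clay trough

ROBOT

A 6-joint arm with a two-finger parallel gripper is mounted at the origin on the work surface. World frame = base frame: x ahead of the robot, y to its left, z up, the work surface at z = 0. Lengths are in mm, angles in rad, forces in N, time in s.
With the tool pointing down it reaches from about 275 to 825 mm from the base axis. Payload 4.9 kg.
Tool frame: the origin (TCP) lies on the centre line of the jaws, within the pads' length; the fingertips stand 8 mm ahead of it and the grasp point (between the pads) lies 11 mm behind it; z points along the fingers, y is the direction in which the jaws open and shut (so a half turn about z gives the same grasp; the last joint's range is limited). The gripper opens to 85 mm and grips with 20 to 120 N. Pads are 22 mm wide; open, the fingers measure 114 mm over their backs; the gripper's body (76 mm by 85 mm) begins 54 mm behind the grasp point. The pads swing forward as they close: fully open they stand 13 mm farther back than shut.
Start: joints at [-1.483, 0.326, -0.193, 1.052, 0, 1.437], TCP at [121.003, -536.542, 239.281] pointing down, gripper open.
Joint ranges: [-2.65, 2.65], [-0.97, 1.79], [-1.3, 1.35], [-1.93, 2.1], [-1.47, 1.37], [-3.14, 3.14]. Speed limits (rad/s): [2.57, 2.57, 3.14, 3.14, 3.14, 3.14].

INTERFACE

Orientations are given as a 3x3 rotation matrix whose columns are the frame's x, y, z axes.
In Python, from rig import manip gives the robot as it stands.
- The arm moves only by the tool jog_arm, never from a script. Its argument "commands" is a list of rows, each a list of 7 numbers: the turn, a rotation vector about the tool's x, y, z in rad, then the shift along the tool's x, y, z in units of 30 mm (1.0 is 30 mm), then the finger opening in mm, from 0 to 85.4. A call has 1 to 20 rows; each row shifts and turns the commanded pose from where the row before left it, along the tool's axes as they then stand; what a row does not reach is not made up. A row lasts 1/12 s, in which the tool goes at most 41.7 mm and 7.16 degrees, less where a joint would pass 70% of its speed; a pose out of reach is approached as far as the arm can. A call is refused whole if a number of a shift passes 1 or a number of a turn 0.125, either way. A call with a gripper value outside its range is refused whole. The fingers move at their own pace and stop on an object; "squeeze" is the grip in N (left out, the last holds). Time passes only in rows, so rows that do not move let the fingers close. It gives the time, the measured TCP pose, the force and the opening at its end, in the units of the state.
- manip.observe(): the state, without advancing time (a new reading comes with each control period).
- manip.grab_frame(name): name is "scene" or "side" or "wrist"; returns a dict with "pixels" (420x560x3 uint8, blue, green, red), "fx", "fy", "cx", "cy" (pixels), "pose" (4x4, takes a point from camera to world coordinates); the wrist camera has in their place "hand_eye" (4x4, takes a point from camera to tool coordinates, whose origin is the TCP and whose axes are the flange's). Camera axes: x right, y down, z forward; pixel columns grow to the right and rows downward; lengths in mm; the calibration is good to about 2 mm. A picture is of the moment at which its call begins: read the wrist's pose just before it. There is no depth.
- manip.hand_in(): hands the job in, once; it reports no verdict.
The state is a dict: "clock": time; "joint_positions": joint angles; "qd": joint speeds; "effort": joint torques, N m; "tool_pos": TCP position; "eef_rot": TCP orientation; "force": force on the tool from outside, world axes, zero at the start; "ft_torque": the same for the moment, N m; "width": finger opening in mm.
Only numpy, scipy, OpenCV 4.12 (cv2) and the standard library are available. Lean on these libraries where they do the work, as an engineer would, in place of code of your own. Each camera call takes 0.05 s, during which the arm holds its last target. There are 200 camera calls.

TASK

Each of the three green sleeves on the seedling tray has a steel-nosed dibber wedged in one end; from outside nobody can see which end, but lifted at the middle a sleeve pulls down on that side. Stand all three in the clay trough, heavy end down inside it and the light end sticking up over its rim. Set them in gently, for the clay chips, let go of them, and leave the pots, tools, spray bottle and label tin where they are.

Things in the scene. Friction and masses are not known exactly. Their poses are not given: they have to be found in the camera images.
- sleeve_a: closed square plastic sleeve: green tube 28 x 28 mm, same black cap 34 x 34 x 35 mm on both ends, 250 mm long, about 0.35 kg, lying on the tray. Origin: mid-length on its centre line; x along it. A dibber wedged in one end does not shift; its steel nose, 0.26 kg, is centred 65 mm from the middle: held at the middle it pulls 0.16 N m to that end. Neither looks nor the x axis tell which
- sleeve_b: second sleeve, same as sleeve_a in all but the end that its dibber is in, which is anyone's guess for each sleeve each time; 28 mm wide at mid-length, 250 mm long; origin: mid-length on its centre line, x along its length
- sleeve_c: third sleeve, same as sleeve_a and sleeve_b; heavy end unknown; origin: mid-length on its centre line, x along its length
- seed_tray: black plastic seedling tray of 5 x 8 empty open cells, 255 mm along its x by 385 mm along its y, 50 mm high, fixed; origin: centre of its underside. The sleeves lie on its cell walls side by side, about 105 mm apart along its y, roughly along its x (their middles 67 mm above the bench)
- trough: low open terracotta trough, fixed: 103 mm along its x (111 over the rim band) by 340 mm along its y, 60 mm high; walls 9, floor 10 mm thick; inside 85 x 322 mm, 50 mm deep, no dividers. Origin: centre of its underside; x across, roughly away from the robot. A sleeve with its foot in the corner of a long wall and the floor leans on the opposite rim 35 degrees from level, its middle 96 mm above the bench
- pot_1: small terracotta clay pot, 88 mm across the rim, 78 mm high, standing upright near the trough; origin: centre of its underside. Leave alone
- pot_2: second, identical clay pot, also standing near the trough; origin: centre of its underside. Leave alone
- fork: stainless three-tine hand fork with an ash handle, 285 mm long, lying on the bench beyond the trough, at most 30 mm high; origin near mid-length at the bench, +x points to the tines. Leave alone
- trowel: stainless hand trowel with an ash handle, 325 mm long, lying across the far part of the bench; origin near mid-length at the bench. Leave alone
- spray_bottle: clear plastic spray bottle with a white neck and a blue push button, 66 mm diameter, 197 mm high, far part of the bench; origin: centre of its underside. Leave alone
- label_tin: small steel tin with white plastic plant labels standing in it, 52 mm diameter, 62 mm high (labels to 104), near the trough between the two pots; origin: centre of its underside. Leave alone

How it is judged (in metres and radians):
At the end, for the whole second after the job is handed in: All three sleeves lean in the trough, let go of and at rest: each steel nose within 60 mm of the trough's centre line and 165 mm of its middle along it, under 80 mm above the bench; each sleeve's middle over 82 mm above the bench. No bystander moved over 30 mm or tipped (x of dibber_a_c0 in the frame of trough between -0.06 and 0.06 m and y of dibber_a_c0 in the frame of trough between -0.165 and 0.165 m and z of each of dibber_a_c0, dibber_b_c0, dibber_c_c0 in the frame of trough below 0.08 m and z of each of sleeve_a, sleeve_b, sleeve_c in the frame of trough above 0.082 m and contact force between each of sleeve_a, sleeve_b, sleeve_c and trough above 0.5 N and linear speed of each of sleeve_a, sleeve_b, sleeve_c below 0.03 m/s and angular speed of each of sleeve_a, sleeve_b, sleeve_c below 0.2 rad/s and x of dibber_b_c0 in the frame of trough between -0.06 and 0.06 m and y of dibber_b_c0 in the frame of trough between -0.165 and 0.165 m and x of dibber_c_c0 in the frame of trough between -0.06 and 0.06 m and y of dibber_c_c0 in the frame of trough between -0.165 and 0.165 m); the robot touches nothing.
It fails at once if a sleeve is knocked on the clay trough with over 40 N (contact force between any of sleeve_a, sleeve_b, sleeve_c and trough above 40 N).
It fails at once if a sleeve that is not held falls faster than 0.8 m/s (a drop of some 33 mm) ((linear speed of sleeve_a above 0.8 m/s and contact force between sleeve_a and the fingers below 0.05 N) or (linear speed of sleeve_b above 0.8 m/s and contact force between sleeve_b and the fingers below 0.05 N) or (linear speed of sleeve_c above 0.8 m/s and contact force between sleeve_c and the fingers below 0.05 N)).
It fails at once if a clay pot is shifted by more than 30 mm or tipped over (distance of any of pot_1, pot_2 from where it was at the start of the episode above 0.03 m or angle between any of pot_1, pot_2's own z axis and vertical above 0.5 rad).
It fails at once if the fork or the trowel is shifted by more than 30 mm or tipped over (distance of any of fork, trowel from where it was at the start of the episode above 0.03 m or angle between any of fork, trowel's own z axis and vertical above 0.5 rad).
It fails at once if the spray bottle or the label tin is shifted by more than 30 mm or tipped over (distance of any of spray_bottle, label_tin from where it was at the start of the episode above 0.03 m or angle between any of spray_bottle, label_tin's own z axis and vertical above 0.5 rad).
It also fails if it takes over 72 s, if anything falls off the work surface, if the arm or the gripper's body presses on something with over 40 N, if the wrist force passes 120 N, or if a joint passes its speed limit or range.

## Working session

There is one attempt and no reset: what is moved stays moved. The work goes in short steps, Python scripts to look and compute and a tool call to move; the robot and the scene stay as the last step left them, time stands still between calls to the robot, and variables do not carry over. Pictures are saved under pics/ and viewed, about 8 in all and at most 12, crops included, and the job is handed in when it is done.

Besides the shell and the picture viewer there is one more tool, called as name(argument=value, ...) on one line, values as JSON. jog_arm: Moves the arm, as the interface text tells. Its arguments: {"type":"object","properties":{"commands":{"type":"array","items":{"type":"array","items":{"type":"number"}}},"squeeze":{"type":"number"}},"required":["commands"]}

```bash
ls; mkdir -p pics; cat > h.py <<'E'
import numpy as np, cv2
from rig import manip
np.set_printoptions(precision=3,suppress=True)
def cam(n):
    s=manip.observe(); f=manip.grab_frame(n); im=np.array(f["pixels"])
    K=np.array([[f["fx"],0,f["cx"]],[0,f["fy"],f["cy"]],[0,0,1]])
    if "pose" in f: P=np.array(f["pose"])
    else:
        T=np.eye(4);T[:3,:3]=s["eef_rot"];T[:3,3]=s["tool_pos"];P=T@np.array(f["hand_eye"])
    return im,K,P
def ray(K,P,uv,z):
    d=P[:3,:3]@np.linalg.inv(K)@np.array([uv[0],uv[1],1.]);o=P[:3,3]
    return o+d*(z-o[2])/d[2]
def proj(K,P,X):
    p=K@(P[:3,:3].T@(np.array(X)-P[:3,3]));return p[:2]/p[2]
E
python3 - <<'E'
from h import *
import pickle
D={}
for n in("scene","side","wrist"):
    im,K,P=cam(n);D[n]=(im,K,P);cv2.imwrite(f"pics/{n}0.png",im);print(n,K[0,0],P)
pickle.dump(D,open("d0.pkl","wb"))
s=manip.observe();print(s)
E
```

```text
pics
scene 469.64142672897407 [[  -0.224    0.757   -0.614 1346.964]
 [   0.975    0.179   -0.135  165.343]
 [   0.008   -0.628   -0.778 1033.001]
 [   0.       0.       0.       1.   ]]
side 393.51546574073996 [[   0.971   -0.149    0.186  371.737]
 [  -0.238   -0.616    0.751 -819.613]
 [   0.003   -0.774   -0.634  753.105]
 [   0.       0.       0.       1.   ]]
wrist 321.7658040021706 [[   0.22    -0.938   -0.268  188.803]
 [  -0.975   -0.212   -0.059 -521.533]
 [  -0.002    0.274   -0.962  372.291]
 [   0.       0.       0.       1.   ]]
{'clock': 0.15, 'joint_positions': array([-1.483,  0.327, -0.193,  1.052, -0.   ,  1.437]), 'qd': array([ 0.001, -0.002,  0.003,  0.001, -0.001, -0.001]), 'effort': array([  0.   , -44.37 ,  26.266,   0.01 ,  -0.   ,  -0.   ]), 'tool_pos': array([ 120.976, -536.119,  238.674]), 'eef_rot': array([[ 0.976,  0.22 , -0.   ],
       [ 0.22 , -0.976,  0.001],
       [ 0.   , -0.001, -1.   ]]), 'force': array([0.136, 0.757, 0.843]), 'ft_torque': array([ 0.055,  0.002, -0.012]), 'width': 85.2800704113232}
```

View pics/scene0.png

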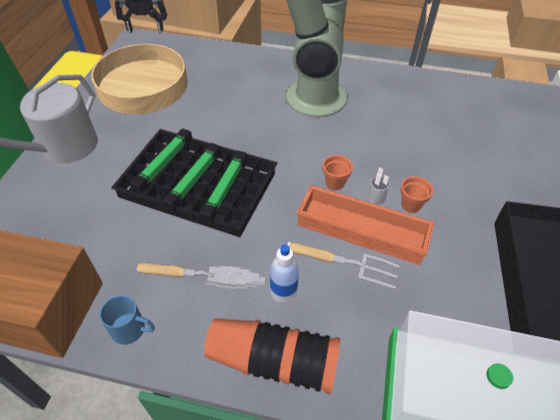

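View pics/side0.png

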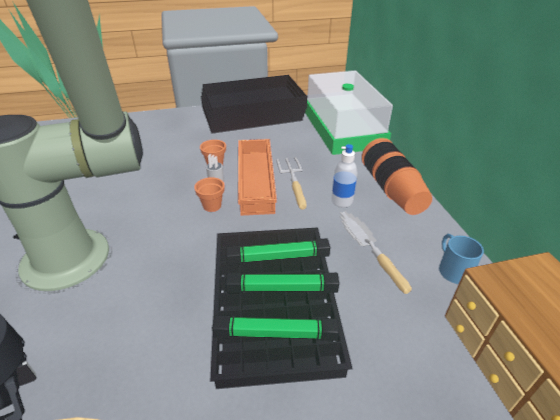

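The scene view shows three green sleeves on the tray (about (164,160), (194,174), (226,183)), the trough at (365,223) with pots and tin on its robot side, and fork, bottle and trowel beyond it. The side view agrees. Next I measure the sleeves and the trough rim.

```bash
cat > m.py <<'E'
from h import *
import pickle
D=pickle.load(open("d0.pkl","rb"))
roi={"scene":(110,120,290,240),"side":(205,225,360,390)}
tro={"scene":(295,185,435,262),"side":(234,135,280,218)}
def mask(im,lo,hi,r):
    m=cv2.inRange(cv2.cvtColor(im,cv2.COLOR_BGR2HSV),lo,hi);o=np.zeros_like(m);x0,y0,x1,y1=r
    o[y0:y1,x0:x1]=m[y0:y1,x0:x1];return o
for n in("scene","side"):
    im,K,P=D[n]
    m=mask(im,(50,120,60),(75,255,255),roi[n])
    for c in cv2.findContours(m,0,2)[0]:
        if cv2.contourArea(c)<150: continue
        # hull of pixels to plane z=75, then rectangle
        pts=np.array([ray(K,P,p[0],75)[:2] for p in c],np.float32)
        (cx,cy),(w,h),a=cv2.minAreaRect(pts); b=cv2.boxPoints(((cx,cy),(w,h),a))
        e=max([b[1]-b[0],b[2]-b[1]],key=np.linalg.norm); print(n,"sleeve",cx,cy,sorted((w,h)),np.degrees(np.arctan2(e[1],e[0])))
    m=mask(im,(3,100,60),(15,255,255),tro[n])
    c=max(cv2.findContours(m,0,2)[0],key=cv2.contourArea)
    h=cv2.convexHull(c); q=cv2.approxPolyDP(h,5,True)[:,0]
    print(n,"trough",[(tuple(p),ray(K,P,p,60)[:2].round(),ray(K,P,p,0)[:2].round()) for p in q.tolist()])
    m=mask(im,(0,60,40),(22,255,255),(300,150,440,260) if n=="scene" else (190,135,235,215))
    if n=="side" or 1:
        for c in cv2.findContours(m,0,2)[0]:
            if 200<cv2.contourArea(c): x,y,w,hh=cv2.boundingRect(c);print(n,"pot?",(x,y,w,hh),ray(K,P,(x+w/2,y+hh*.3),78)[:2])
E
python3 m.py
```

```text
scene sleeve 526.3229370117188 -164.02984619140625 [37.78953170776367, 183.2740020751953] -6.5227547
scene sleeve 516.8019409179688 -258.9140319824219 [43.1536750793457, 183.66233825683594] -13.258411
scene sleeve 476.91375732421875 -364.5521240234375 [46.18933868408203, 188.01541137695312] -13.962471
scene trough [((297, 212), array([575.,  47.]), array([528.,  40.])), ((311, 185), array([472.,  66.]), array([418.,  59.])), ((431, 221), array([524., 395.]), array([473., 409.])), ((425, 256), array([639., 383.]), array([595., 397.])), ((409, 261), array([663., 345.]), array([621., 356.])), ((299, 225), array([616.,  61.]), array([571.,  54.]))]
scene pot? (300, 244, 35, 16) [691.086 121.111]
scene pot? (401, 176, 33, 37) [428.249 351.845]
scene pot? (300, 155, 135, 105) [457.68  218.569]
side sleeve 466.0765075683594 -376.32513427734375 [44.00278091430664, 176.27293395996094] -15.465386
side sleeve 511.7460632324219 -269.15521240234375 [45.28832244873047, 185.0180206298828] -13.636093
side sleeve 526.5380859375 -174.27444458007812 [51.80973815917969, 184.9546356201172] -6.8592095
side trough [((268, 139), array([621., 381.]), array([643., 485.])), ((274, 213), array([551., -18.]), array([567.,  52.])), ((241, 214), array([463.,  -1.]), array([471.,  70.])), ((239, 141), array([520., 391.]), array([533., 496.]))]
side pot? (194, 177, 31, 35) [391.331 116.031]
side pot? (200, 140, 26, 25) [425.361 337.516]
```

```bash
cat >> h.py <<'E'
from scipy.spatial.transform import Rotation as Ro
def grip_R(yaw,tilt=0):
    # tool x at world yaw, pointing down; tilt>0 turns about tool y
    return Ro.from_euler("z",yaw)*Ro.from_euler("x",np.pi)*Ro.from_euler("y",tilt)
def go(target,R=None,back=11):
    "turn vector to R, then shift (tool units) in current and in R frame to bring grasp point to target"
    s=manip.observe();R0=Ro.from_matrix(s["eef_rot"])
    w=(R0.inv()*(R or R0)).as_rotvec()
    for nm,Q in(("cur",R0),("new",R or R0)):
        tcp=np.array(target,float)+Q.apply([0,0,back])
        u=Q.inv().apply(tcp-s["tool_pos"])/30
        print(nm,"turn",w,"shift units",u)
    print("t",s["clock"],"pos",s["tool_pos"],"j",s["joint_positions"],"w",s["width"],"F",s["force"],"M",s["ft_torque"])
E
python3 - <<'E'
from h import *
import pickle
D=pickle.load(open("d0.pkl","rb"))
_,K,P=D["scene"];print("scene bottle",ray(K,P,(284,292),0),"tin",ray(K,P,(377,198),0),"pot1",ray(K,P,(337,166),75),"pot2",ray(K,P,(416,188),75))
_,K,P=D["side"];print("side bottle",ray(K,P,(344,202),0),"tin",ray(K,P,(215,176),0),"pot1",ray(K,P,(210,188),75),"pot2",ray(K,P,(213,148),75))
go((526,-169,200),grip_R(np.pi-.117))
E
```

```text
scene bottle [783.806  58.963   0.   ] tin [423.32  254.514   0.   ] pot1 [396.835 125.881  75.   ] pot2 [429.663 348.569  75.   ]
side bottle [787.379  52.141   0.   ] tin [418.028 284.703   0.   ] pot1 [392.574 117.411  75.   ] pot2 [425.25  339.426  75.   ]
cur turn [-0.    -0.002 -2.803] shift units [15.862 -8.966  1.67 ]
new turn [-0.    -0.002 -2.803] shift units [-11.98   13.73    1.656]
t 0.15 pos [ 120.976 -536.119  238.674] j [-1.483  0.327 -0.193  1.052 -0.     1.437] w 85.2800704113232 F [0.136 0.757 0.843] M [ 0.055  0.002 -0.012]
```

jog_arm(commands=[[0, 0, -0.125, 0, 0, 0, 85], [0, 0, -0.125, 0, 0, 0, 85], [0, 0, -0.125, 0, 0, 0, 85], [0, 0, -0.125, 0, 0, 0, 85], [0, 0, -0.125, 0, 0, 0, 85], [0, 0, -0.125, 0, 0, 0, 85], [0, 0, -0.125, 0, 0, 0, 85], [0, 0, -0.125, 0, 0, 0, 85], [0, 0, -0.125, 0, 0, 0, 85], [0, 0, -0.125, 0, 0, 0, 85], [0, 0, -0.125, 0, 0, 0, 85], [0, 0, -0.125, 0, 0, 0, 85], [0, 0, -0.125, 0, 0, 0, 85], [0, 0, -0.125, 0, 0, 0, 85], [0, 0, -0.125, 0, 0, 0, 85], [0, 0, -0.125, 0, 0, 0, 85], [0, 0, -0.125, 0, 0, 0, 85], [0, 0, -0.125, 0, 0, 0, 85], [0, 0, -0.125, 0, 0, 0, 85], [0, 0, -0.125, 0, 0, 0, 85]])

```text
clock: 1.82
tool_pos: [121.0, -536.3, 238.9]
eef_rot: [[-0.916, 0.402, -0.0], [0.402, 0.916, 0.001], [0.0, 0.001, -1.0]]
force: [-0.8, -0.4, 0.7]
width: 85.3
```

jog_arm(commands=[[0, 0, -0.125, 0, 0, 0, 85], [0, 0, -0.125, 0, 0, 0, 85], [0, 0, -0.053, 0, 0, 0, 85], [0, 0, 0, -0.75, 0.86, 0.1, 85], [0, 0, 0, -0.75, 0.86, 0.1, 85], [0, 0, 0, -0.75, 0.86, 0.1, 85], [0, 0, 0, -0.75, 0.86, 0.1, 85], [0, 0, 0, -0.75, 0.86, 0.1, 85], [0, 0, 0, -0.75, 0.86, 0.1, 85], [0, 0, 0, -0.75, 0.86, 0.1, 85], [0, 0, 0, -0.75, 0.86, 0.1, 85], [0, 0, 0, -0.75, 0.86, 0.1, 85], [0, 0, 0, -0.75, 0.86, 0.1, 85], [0, 0, 0, -0.75, 0.86, 0.1, 85], [0, 0, 0, -0.75, 0.86, 0.1, 85], [0, 0, 0, -0.75, 0.86, 0.1, 85], [0, 0, 0, -0.75, 0.86, 0.1, 85], [0, 0, 0, -0.75, 0.86, 0.1, 85], [0, 0, 0, -0.75, 0.86, 0.1, 85]])

```text
clock: 3.4
tool_pos: [527.6, -167.0, 190.9]
eef_rot: [[-0.993, 0.116, -0.0], [0.116, 0.993, 0.0], [0.0, 0.0, -1.0]]
force: [-0.9, -1.4, 0.4]
width: 84.8
```

```bash
cat > wl.py <<'E'
from h import *
import sys
def look(name,near,save=True):
    "green sleeves seen by the wrist camera, tops on plane 81"
    im,K,P=cam("wrist")
    if save: cv2.imwrite(f"pics/{name}.png",im)
    m=cv2.inRange(cv2.cvtColor(im,cv2.COLOR_BGR2HSV),(50,120,60),(75,255,255))
    for c in cv2.findContours(m,0,2)[0]:
        if cv2.contourArea(c)<600: continue
        pts=np.array([ray(K,P,p[0],78)[:2] for p in c],np.float32)
        (cx,cy),(w,h),a=cv2.minAreaRect(pts); b=cv2.boxPoints(((cx,cy),(w,h),a))
        e=max([b[1]-b[0],b[2]-b[1]],key=np.linalg.norm); print("sleeve",cx,cy,sorted((w,h)),"yaw",np.arctan(e[1]/e[0]),"px",cv2.boundingRect(c))
E
python3 -c "
from wl import *
look('w1',0); go((526,-169,67))"
```

```text
sleeve 528.9647827148438 -168.13705444335938 [42.65906524658203, 168.09170532226562] yaw -0.11824261 px (254, 95, 54, 205)
sleeve 506.97607421875 -263.03338623046875 [47.49858093261719, 153.4186248779297] yaw -0.31619692 px (125, 90, 64, 188)
sleeve 478.4068298339844 -358.1380615234375 [42.881404876708984, 168.639892578125] yaw -0.351272 px (0, 51, 54, 216)
cur turn [0. 0. 0.] shift units [ 0.172 -0.232  4.481]
new turn [0. 0. 0.] shift units [ 0.172 -0.232  4.481]
t 3.45 pos [ 531.501 -163.089  190.479] j [-0.433  0.373 -0.255  0.941  0.005 -0.321] w 84.8002289827196 F [ 4.11   2.203 -0.081] M [ 0.137 -0.261  0.006]
```

jog_arm(commands=[[0, 0, 0, 0.07, -0.1, 0.5, 85], [0, 0, 0, 0.07, -0.1, 0.75, 85], [0, 0, 0, 0, 0, 0.75, 85], [0, 0, 0, 0, 0, 0.75, 85], [0, 0, 0, 0, 0, 0.75, 85], [0, 0, 0, 0, 0, 0.5, 85], [0, 0, 0, 0, 0, 0.28, 85], [0, 0, 0, 0, 0, 0, 85], [0, 0, 0, 0, 0, 0, 20], [0, 0, 0, 0, 0, 0, 20], [0, 0, 0, 0, 0, 0, 20], [0, 0, 0, 0, 0, 0, 20], [0, 0, 0, 0, 0, 0, 20], [0, 0, 0, 0, 0, 0, 20], [0, 0, 0, 0, 0, 0, 20], [0, 0, 0, 0, 0, 0, 20]], squeeze=60)

```text
clock: 4.78
tool_pos: [522.7, -173.6, 64.1]
eef_rot: [[-0.993, 0.116, 0.002], [0.116, 0.993, 0.001], [-0.002, 0.001, -1.0]]
force: [-0.1, 2.4, 6.5]
width: 26.7
```

```bash
python3 -c "
from wl import *
go((526,-169,67))"
```

```text
cur turn [0. 0. 0.] shift units [-0.091  0.164  0.27 ]
new turn [0. 0. 0.] shift units [-0.091  0.164  0.27 ]
t 4.7833 pos [ 522.712 -173.556   64.084] j [-0.455  0.505 -0.416  0.648  0.002 -0.339] w 26.6704910003363 F [-0.057  2.433  6.49 ] M [ 0.663  0.032 -0.05 ]
```

jog_arm(commands=[[0, 0, 0, 0, 0, -0.3, 20], [0, 0, 0, 0, 0, -0.7, 20], [0, 0, 0, 0, 0, -0.8, 20], [0, 0, 0, 0, 0, -0.8, 20], [0, 0, 0, 0, 0, -0.8, 20], [0, 0, 0, 0, 0, -0.8, 20], [0, 0, 0, 0, 0, -0.8, 20], [0, 0, 0, 0, 0, -0.3, 20], [0, 0, 0, 0, 0, 0, 20], [0, 0, 0, 0, 0, 0, 20], [0, 0, 0, 0, 0, 0, 20], [0, 0, 0, 0, 0, 0, 20]])

```text
clock: 5.78
tool_pos: [520.7, -173.5, 220.0]
eef_rot: [[-0.993, 0.117, -0.003], [0.117, 0.993, 0.001], [0.003, 0.001, -1.0]]
force: [-0.7, 0.8, -3.5]
width: 27.1
```

```bash
cat >> h.py <<'E'
def held(R=None):
    s=manip.observe(); x=s["eef_rot"][:,0]; y=s["eef_rot"][:,1]
    print("width",s["width"],"F",s["force"],"M",s["ft_torque"],"M along tool y",y@s["ft_torque"])
E
python3 -c "
from wl import *
held()
im,K,P=cam('side');cv2.imwrite('pics/s1.png',im)
look('w2',0);held();go((600,150,200))"
```

```text
width 27.114194627279485 F [-0.674  0.774 -3.529] M [ 0.072 -0.139  0.013] M along tool y -0.12945486018797517
sleeve 518.3389892578125 -251.21212768554688 [59.12721633911133, 169.23854064941406] yaw -0.23581944 px (160, 101, 69, 186)
sleeve 560.7770385742188 -180.83509826660156 [81.31584930419922, 263.3759460449219] yaw -0.14114796 px (233, 87, 95, 272)
sleeve 418.2538146972656 -161.6451873779297 [8.885418891906738, 63.86025619506836] yaw 1.4541509 px (241, 64, 81, 13)
sleeve 473.42889404296875 -372.8890686035156 [56.613609313964844, 166.93609619140625] yaw -0.24991667 px (16, 64, 66, 195)
width 26.977580510295148 F [ 0.552  0.006 -3.468] M [-0.025 -0.202 -0.004] M along tool y -0.2032012875099072
cur turn [0. 0. 0.] shift units [-1.36  11.021  1.052]
new turn [0. 0. 0.] shift units [-1.36  11.021  1.052]
t 5.8833 pos [ 520.988 -173.635  220.394] j [-0.456  0.34  -0.223  1.011 -0.    -0.339] w 26.977580510295148 F [ 0.552  0.006 -3.468] M [-0.025 -0.202 -0.004]
```

View pics/s1.png

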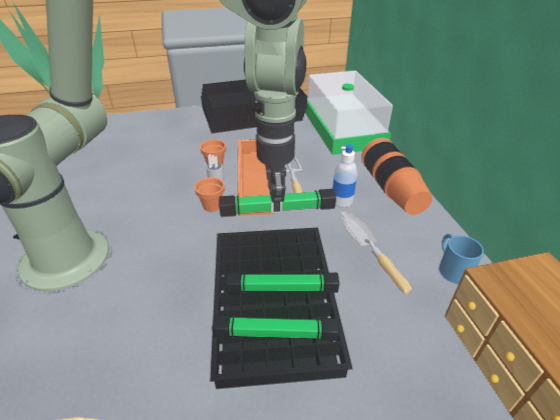

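The sleeve is held near its middle; the tool reads My ≈ -0.2, so the heavy end is on the robot's side (-x). I carry it over the trough.

```bash
cat > place.py <<'E'
from h import *
C=np.array([551,222.]);a=-0.157
ex=np.array([np.cos(a),np.sin(a)]);ey=np.array([-ex[1],ex[0]])
def tgt(x,y,z): p=C+x*ex+y*ey; return (p[0],p[1],z)
def tf(p): d=np.array(p[:2])-C; return d@ex,d@ey,p[2]
E
python3 -c "
from place import *
held();go(tgt(72,100,220),grip_R(np.pi+a))
go(tgt(72,100,220),grip_R(np.pi+a,-0.637))"
```

```text
width 26.977580510295148 F [ 0.552  0.006 -3.468] M [-0.025 -0.202 -0.004] M along tool y -0.2032012875099072
cur turn [ 0.001 -0.003  0.04 ] shift units [-1.989 16.449  0.388]
new turn [ 0.001 -0.003  0.04 ] shift units [-1.326 16.515  0.38 ]
t 5.8833 pos [ 520.988 -173.635  220.394] j [-0.456  0.34  -0.223  1.011 -0.    -0.339] w 26.977580510295148 F [ 0.552  0.006 -3.468] M [-0.025 -0.202 -0.004]
cur turn [ 0.014 -0.64   0.039] shift units [-1.989 16.449  0.388]
new turn [ 0.014 -0.64   0.039] shift units [-1.058 16.515  1.166]
t 5.8833 pos [ 520.988 -173.635  220.394] j [-0.456  0.34  -0.223  1.011 -0.    -0.339] w 26.977580510295148 F [ 0.552  0.006 -3.468] M [-0.025 -0.202 -0.004]
```

jog_arm(commands=[[0, 0, 0.04, 0, 0.4, 0, 20], [0, 0, 0, -0.074, 0.7, 0.02, 20], [0, 0, 0, -0.074, 0.95, 0.02, 20], [0, 0, 0, -0.074, 0.95, 0.02, 20], [0, 0, 0, -0.074, 0.95, 0.02, 20], [0, 0, 0, -0.074, 0.95, 0.02, 20], [0, 0, 0, -0.074, 0.95, 0.02, 20], [0, 0, 0, -0.074, 0.95, 0.02, 20], [0, 0, 0, -0.074, 0.95, 0.02, 20], [0, 0, 0, -0.074, 0.95, 0.02, 20], [0, 0, 0, -0.074, 0.95, 0.02, 20], [0, 0, 0, -0.074, 0.95, 0.02, 20], [0, 0, 0, -0.074, 0.95, 0.02, 20], [0, 0, 0, -0.074, 0.95, 0.02, 20], [0, 0, 0, -0.074, 0.95, 0.02, 20], [0, 0, 0, -0.074, 0.95, 0.02, 20], [0, 0, 0, -0.074, 0.95, 0.02, 20], [0, 0, 0, -0.074, 0.95, 0.02, 20], [0, 0, 0, 0, 0.2, 0, 20]])

```text
clock: 7.47
tool_pos: [635.7, 313.5, 209.8]
eef_rot: [[-0.988, 0.152, -0.001], [0.152, 0.988, 0.002], [0.001, 0.001, -1.0]]
force: [-0.1, 0.0, -4.4]
width: 26.8
```

jog_arm(commands=[[0, -0.05, 0, 0, 0, 0, 20], [0, -0.1, 0, 0, 0, 0, 20], [0, -0.1, 0, 0, 0, 0, 20], [0, -0.1, 0, 0, 0, 0, 20], [0, -0.1, 0, 0, 0, 0, 20], [0, -0.1, 0, 0, 0, 0, 20], [0, -0.09, 0, 0, 0, 0, 20], [0, 0, 0, 0, 0, 0, 20], [0, 0, 0, 0, 0, 0, 20], [0, 0, 0, 0, 0, 0, 20]])

```text
clock: 8.3
tool_pos: [636.7, 309.1, 212.1]
eef_rot: [[-0.793, 0.157, 0.588], [0.126, 0.988, -0.093], [-0.596, -0.0, -0.803]]
force: [1.1, -0.4, -1.7]
width: 26.9
```

```bash
python3 -c "
from place import *
held();go(tgt(72,100,130),grip_R(np.pi+a,-0.637))
im,K,P=cam('side');cv2.imwrite('pics/s2.png',im[60:330,120:480])
im,K,P=cam('scene');cv2.imwrite('pics/c2.png',im)
held()"
```

```text
width 26.941293933451266 F [ 1.076 -0.379 -1.65 ] M [0.157 0.826 0.049] M along tool y 0.8406036809128473
cur turn [-0.     0.001 -0.   ] shift units [1.603 0.018 2.585]
new turn [-0.     0.001 -0.   ] shift units [1.6   0.018 2.587]
t 8.3 pos [636.651 309.145 212.098] j [ 0.5    0.353 -0.437  0.249 -0.373  0.555] w 26.941293933451266 F [ 1.076 -0.379 -1.65 ] M [0.157 0.826 0.049]
width 27.12020133726902 F [ 0.575  1.042 -3.333] M [ 0.143  0.885 -0.002] M along tool y 0.8959376881928398
```

View pics/c2.png

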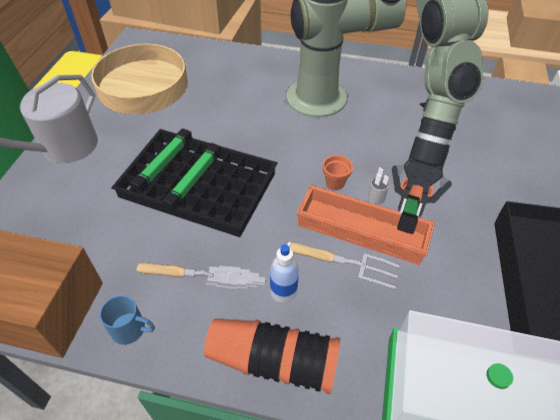

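```bash
python3 -c "
from place import *
go(tgt(70,100,105),None,3);go(tgt(70,100,96),None,3)"
```

```text
cur turn [0. 0. 0.] shift units [ 2.216 -0.001  2.945]
new turn [0. 0. 0.] shift units [ 2.216 -0.001  2.945]
t 8.4 pos [638.007 309.34  213.161] j [ 0.5    0.354 -0.435  0.248 -0.373  0.555] w 27.12020133726902 F [ 0.575  1.042 -3.333] M [ 0.143  0.885 -0.002]
cur turn [0. 0. 0.] shift units [ 2.395 -0.001  3.185]
new turn [0. 0. 0.] shift units [ 2.395 -0.001  3.185]
t 8.4 pos [638.007 309.34  213.161] j [ 0.5    0.354 -0.435  0.248 -0.373  0.555] w 27.12020133726902 F [ 0.575  1.042 -3.333] M [ 0.143  0.885 -0.002]
```

jog_arm(commands=[[0, 0, 0, 0.28, 0, 0.37, 20], [0, 0, 0, 0.28, 0, 0.37, 20], [0, 0, 0, 0.28, 0, 0.37, 20], [0, 0, 0, 0.28, 0, 0.37, 20], [0, 0, 0, 0.28, 0, 0.37, 20], [0, 0, 0, 0.28, 0, 0.37, 20], [0, 0, 0, 0.28, 0, 0.37, 20], [0, 0, 0, 0.26, 0, 0.35, 20], [0, 0, 0, 0, 0, 0, 20], [0, 0, 0, 0, 0, 0, 20], [0, 0, 0, 0, 0, 0, 20]])

```text
clock: 9.32
tool_pos: [636.8, 309.5, 102.4]
eef_rot: [[-0.791, 0.157, 0.591], [0.126, 0.988, -0.093], [-0.598, 0.001, -0.801]]
force: [-0.4, 0.1, -3.4]
width: 27.3
```

```bash
python3 -c "
from place import *
held();go(tgt(70,100,95),None,3)
im,K,P=cam('side');cv2.imwrite('pics/s3.png',cv2.resize(im[110:270,180:380],None,fx=3,fy=3));held()"
```

```text
width 27.270108370486458 F [-0.441  0.062 -3.424] M [ 0.165  0.918 -0.02 ] M along tool y 0.9319572142167925
cur turn [0. 0. 0.] shift units [0.176 0.004 0.278]
new turn [0. 0. 0.] shift units [0.176 0.004 0.278]
t 9.3167 pos [636.774 309.526 102.431] j [ 0.501  0.506 -0.547 -0.016 -0.374  0.556] w 27.270108370486458 F [-0.441  0.062 -3.424] M [ 0.165  0.918 -0.02 ]
width 27.031374517959403 F [ 0.017  0.756 -3.65 ] M [0.141 0.856 0.026] M along tool y 0.8670673197647862
```

View pics/s3.png

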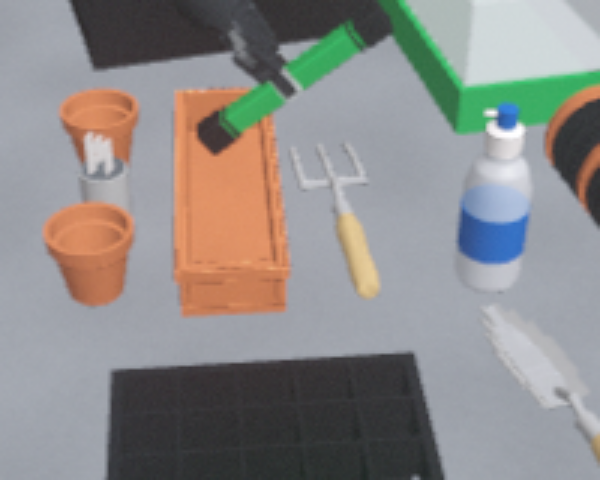

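jog_arm(commands=[[0, 0, 0, 0.04, 0, 0.053, 20], [0, 0, 0, 0.04, 0, 0.053, 20], [0, 0, 0, 0.04, 0, 0.053, 20], [0, 0, 0, 0, 0, 0, 20], [0, 0, 0, 0, 0, 0, 20], [0, 0, 0, 0, 0, 0, 20]])

```text
clock: 9.87
tool_pos: [635.7, 309.5, 96.4]
eef_rot: [[-0.791, 0.156, 0.591], [0.126, 0.988, -0.093], [-0.599, 0.001, -0.801]]
force: [-1.8, -0.9, 4.9]
width: 26.9
```

jog_arm(commands=[[0, 0, 0, 0.02, 0, 0.027, 20], [0, 0, 0, 0.02, 0, 0.027, 20], [0, 0, 0, 0, 0, 0, 20], [0, 0, 0, 0, 0, 0, 20]])

```text
clock: 10.2
tool_pos: [636.4, 309.6, 95.9]
eef_rot: [[-0.79, 0.157, 0.593], [0.126, 0.988, -0.093], [-0.601, 0.001, -0.8]]
force: [-7.1, -2.3, 13.7]
width: 26.8
```

jog_arm(commands=[[0, 0, 0, -0.01, 0, -0.015, 20], [0, 0, 0, 0, 0, 0, 20], [0, 0, 0, 0, 0, 0, 29], [0, 0, 0, 0, 0, 0, 29], [0, 0, 0, 0, 0, 0, 31], [0, 0, 0, 0, 0, 0, 31], [0, 0, 0, 0, 0, 0, 33], [0, 0, 0, 0, 0, 0, 33], [0, 0, 0, 0, 0, 0, 36], [0, 0, 0, 0, 0, 0, 40], [0, 0, 0, 0, 0, 0, 50], [0, 0, 0, 0, 0, 0, 50]], squeeze=20)

```text
clock: 11.2
tool_pos: [635.1, 309.3, 93.7]
eef_rot: [[-0.792, 0.156, 0.59], [0.125, 0.988, -0.093], [-0.597, -0.0, -0.802]]
force: [-0.2, -0.4, 0.7]
width: 50.1
```

```bash
python3 -c "
from place import *
held()
im,K,P=cam('side');cv2.imwrite('pics/s4.png',cv2.resize(im[110:270,180:380],None,fx=3,fy=3));held();go((514,-264,200),grip_R(np.pi-.24))"
```

```text
width 50.116875601105384 F [-0.16  -0.387  0.662] M [ 0.11   0.598 -0.017] M along tool y 0.6077387220768388
width 50.35047335324722 F [-0.024  0.85  -0.114] M [0.068 0.592 0.008] M along tool y 0.5951037852595096
cur turn [0.027 0.64  0.08 ] shift units [ -1.312 -19.504  -3.074]
new turn [0.027 0.64  0.08 ] shift units [ -0.622 -19.52   -3.176]
t 11.25 pos [635.082 309.242  93.707] j [ 0.502  0.519 -0.555 -0.035 -0.374  0.556] w 50.35047335324722 F [-0.024  0.85  -0.114] M [0.068 0.592 0.008]
```

View pics/s4.png

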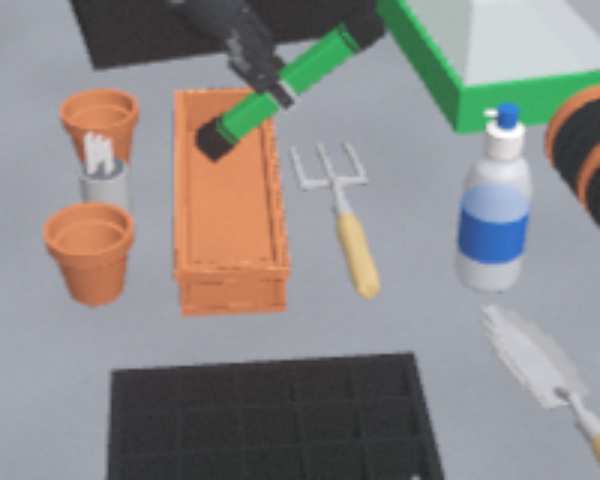

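Sleeve A rests in the corner at 35°, leaning outward. Retreating and fetching sleeve B.

jog_arm(commands=[[0, 0, 0, 0, 0, -0.3, 55], [0, 0, 0, 0, 0, -0.8, 60], [0, 0, 0, 0, 0, -0.9, 70], [0, 0, 0, 0, 0, -0.9, 85], [0, 0, 0, 0, 0, -0.9, 85], [0, 0.125, 0, 0, 0, 0, 85], [0, 0.125, 0, 0, 0, 0, 85], [0, 0.125, 0, 0, 0, 0, 85], [0, 0.125, 0, 0, 0, 0, 85], [0, 0.125, 0, 0, 0, 0, 85], [0, 0.012, 0.08, 0, 0, 0, 85], [0, 0, 0, 0, -0.5, 0, 85], [0, 0, 0, 0, -0.95, 0, 85], [0, 0, 0, 0, -0.95, 0, 85], [0, 0, 0, 0, -0.95, 0, 85], [0, 0, 0, 0, -0.95, 0, 85], [0, 0, 0, 0, -0.95, 0, 85], [0, 0, 0, 0, -0.95, 0, 85], [0, 0, 0, 0, -0.95, 0, 85], [0, 0, 0, 0, -0.95, 0, 85]])

```text
clock: 12.92
tool_pos: [510.1, 82.6, 185.6]
eef_rot: [[-0.972, 0.234, 0.004], [0.234, 0.972, -0.0], [-0.004, 0.001, -1.0]]
force: [-0.7, -0.3, -0.5]
width: 84.8
```

```bash
python3 -c "
from place import *
go((514,-264,200),grip_R(np.pi-.24))"
```

```text
cur turn [0.001 0.004 0.004] shift units [ -2.835 -11.201  -0.109]
new turn [0.001 0.004 0.004] shift units [ -2.873 -11.191  -0.113]
t 12.9167 pos [510.077  82.588 185.599] j [ 0.018  0.307 -0.367  0.894 -0.     0.254] w 84.77333729193379 F [-0.687 -0.257 -0.502] M [ 0.004 -0.071  0.033]
```

jog_arm(commands=[[0, 0, 0, -0.24, -0.93, 0, 85], [0, 0, 0, -0.24, -0.93, 0, 85], [0, 0, 0, -0.24, -0.93, 0, 85], [0, 0, 0, -0.24, -0.93, 0, 85], [0, 0, 0, -0.24, -0.93, 0, 85], [0, 0, 0, -0.24, -0.93, 0, 85], [0, 0, 0, -0.24, -0.93, 0, 85], [0, 0, 0, -0.24, -0.93, 0, 85], [0, 0, 0, -0.24, -0.93, 0, 85], [0, 0, 0, -0.24, -0.93, 0, 85], [0, 0, 0, -0.24, -0.93, 0, 85], [0, 0, 0, -0.24, -0.93, 0, 85], [0, 0, 0, 0, 0, 0, 85], [0, 0, 0, 0, 0, 0, 85], [0, 0, 0, 0, 0, 0, 85]])

```text
clock: 14.17
tool_pos: [515.9, -261.4, 185.1]
eef_rot: [[-0.972, 0.235, 0.003], [0.235, 0.972, 0.001], [-0.002, 0.001, -1.0]]
force: [0.2, -0.5, 0.6]
width: 85.2
```

```bash
python3 -c "
from wl import *
look('w3',0); go((514,-264,73)); held()"
```

```text
sleeve 516.0439453125 -260.53045654296875 [41.169898986816406, 168.91358947753906] yaw -0.23120119 px (254, 91, 56, 211)
sleeve 473.7432556152344 -370.2921447753906 [42.50510787963867, 166.9077606201172] yaw -0.23520105 px (92, 69, 71, 216)
cur turn [0. 0. 0.] shift units [ 0.05  -0.119  4.104]
new turn [0. 0. 0.] shift units [ 0.05  -0.119  4.104]
t 14.2167 pos [ 515.996 -260.951  185.141] j [-0.597  0.416 -0.203  0.95   0.002 -0.361] w 84.92043538554299 F [-0.101  1.048 -0.045] M [0.022 0.015 0.03 ]
width 84.92043538554299 F [-0.101  1.048 -0.045] M [0.022 0.015 0.03 ] M along tool y 0.01927962012470101
```

jog_arm(commands=[[0, 0, 0, 0, 0, 0.5, 85], [0, 0, 0, 0, 0, 0.75, 85], [0, 0, 0, 0, 0, 0.75, 85], [0, 0, 0, 0, 0, 0.75, 85], [0, 0, 0, 0, 0, 0.75, 85], [0, 0, 0, 0, 0, 0.4, 85], [0, 0, 0, 0, 0, 0.14, 85], [0, 0, 0, 0, 0, 0, 20], [0, 0, 0, 0, 0, 0, 20], [0, 0, 0, 0, 0, 0, 20], [0, 0, 0, 0, 0, 0, 20], [0, 0, 0, 0, 0, 0, 20], [0, 0, 0, 0, 0, 0, 20], [0, 0, 0, 0, 0, 0, 20]], squeeze=60)

```text
clock: 15.38
tool_pos: [517.5, -263.2, 65.4]
eef_rot: [[-0.972, 0.235, 0.005], [0.235, 0.972, -0.002], [-0.005, -0.001, -1.0]]
force: [-0.8, -1.4, 6.3]
width: 27.2
```

jog_arm(commands=[[0, 0, 0, 0, 0, 0, 20], [0, 0, 0, 0, 0, -0.3, 20], [0, 0, 0, 0, 0, -0.7, 20], [0, 0, 0, 0, 0, -0.8, 20], [0, 0, 0, 0, 0, -0.8, 20], [0, 0, 0, 0, 0, -0.8, 20], [0, 0, 0, 0, 0, -0.8, 20], [0, 0, 0, 0, 0, -0.8, 20], [0, 0, 0, 0, 0, -0.4, 20], [0, 0, 0, 0, 0, 0, 20], [0, 0, 0, 0, 0, 0, 20], [0, 0, 0, 0, 0, 0, 20], [0, 0, 0, 0, 0, 0, 20], [0, 0, 0, 0, 0, 0, 20]])

```text
clock: 16.55
tool_pos: [515.3, -261.5, 224.2]
eef_rot: [[-0.972, 0.235, 0.001], [0.235, 0.972, 0.002], [-0.0, 0.002, -1.0]]
force: [0.0, -0.2, -4.5]
width: 27.0
```

```bash
python3 -c "
from place import *
held(); im,K,P=cam('side');held();cam('side');held()
cv2.imwrite('pics/s5.png',im)
m=cv2.inRange(cv2.cvtColor(im,cv2.COLOR_BGR2HSV),(50,120,60),(75,255,255));s=manip.observe()
print(proj(K,P,s['tool_pos']))
for c in cv2.findContours(m,0,2)[0]:
  if cv2.contourArea(c)>60: print(cv2.boundingRect(c))
go(tgt(70,0,220),grip_R(np.pi+a),3)"
```

```text
width 27.028599143924716 F [ 0.03  -0.153 -4.545] M [0.044 0.159 0.027] M along tool y 0.16498959513718753
width 27.44446877102785 F [ 0.782  0.708 -3.956] M [0.073 0.205 0.035] M along tool y 0.21645299584390043
width 27.13043496023374 F [ 0.24   0.151 -4.246] M [0.022 0.148 0.029] M along tool y 0.14899311930973308
[283.633 229.303]
(229, 317, 89, 22)
(289, 220, 36, 18)
(239, 220, 38, 18)
(254, 144, 10, 12)
(308, 108, 84, 46)
cur turn [ 0.001  0.001 -0.08 ] shift units [ 0.313 16.137  0.281]
new turn [ 0.001  0.001 -0.08 ] shift units [-0.975 16.111  0.258]
t 16.65 pos [ 515.689 -261.746  224.746] j [-0.598  0.388 -0.141  1.042  0.002 -0.361] w 27.13043496023374 F [ 0.24   0.151 -4.246] M [0.022 0.148 0.029]
```

jog_arm(commands=[[0, 0, 0, 0.018, 0.4, 0, 20], [0, 0, 0, 0.018, 0.7, 0, 20], [0, 0, 0, 0.018, 0.95, 0, 20], [0, 0, 0, 0.018, 0.95, 0, 20], [0, 0, 0, 0.018, 0.95, 0, 20], [0, 0, 0, 0.018, 0.95, 0, 20], [0, 0, 0, 0.018, 0.95, 0, 20], [0, 0, 0, 0.018, 0.95, 0, 20], [0, 0, 0, 0.018, 0.95, 0, 20], [0, 0, 0, 0.018, 0.95, 0, 20], [0, 0, 0, 0.018, 0.95, 0, 20], [0, 0, 0, 0.018, 0.95, 0, 20], [0, 0, 0, 0.018, 0.95, 0, 20], [0, 0, 0, 0.018, 0.95, 0, 20], [0, 0, 0, 0.018, 0.95, 0, 20], [0, 0, 0, 0.018, 0.95, 0, 20], [0, 0, 0, 0.018, 0.95, 0, 20], [0, 0, 0, 0.018, 0.6, 0, 20], [0, 0, 0, 0, 0.2, 0, 20]])

```text
clock: 18.23
tool_pos: [619.9, 215.2, 225.5]
eef_rot: [[-0.973, 0.231, 0.002], [0.231, 0.973, 0.002], [-0.002, 0.002, -1.0]]
force: [0.3, 0.3, -2.8]
width: 27.1
```

jog_arm(commands=[[0, 0, -0.06, 0, 0, 0, 20], [0, 0, -0.124, 0, 0, 0, 20], [0, 0, -0.124, 0, 0, 0, 20], [0, 0, -0.124, 0, 0, 0, 20], [0, 0, -0.124, 0, 0, 0, 20], [0, 0, -0.124, 0, 0, 0, 20], [0, 0, -0.124, 0, 0, 0, 20], [0, 0, -0.124, 0, 0, 0, 20], [0, 0, -0.124, 0, 0, 0, 20], [0, 0, -0.124, 0, 0, 0, 20], [0, 0, -0.124, 0, 0, 0, 20], [0, 0, -0.124, 0, 0, 0, 20], [0, 0, -0.124, 0, 0, 0, 20], [0, 0, -0.124, 0, 0, 0, 20], [0, 0, -0.124, 0, 0, 0, 20], [0, 0, -0.124, 0, 0, 0, 20], [0, 0, -0.124, 0, 0, 0, 20], [0, 0, -0.124, 0, 0, 0, 20], [0, 0, -0.124, 0, 0, 0, 20], [0, 0, -0.124, 0, 0, 0, 20]])

```text
clock: 19.9
tool_pos: [620.0, 210.8, 225.9]
eef_rot: [[0.576, -0.817, 0.003], [-0.817, -0.576, -0.001], [0.002, -0.002, -1.0]]
force: [-0.1, -0.9, -3.3]
width: 27.0
```

```bash
python3 -c "
from place import *
go(tgt(70,0,220),grip_R(a),3);held()"
```

```text
cur turn [-0.001 -0.003 -0.8  ] shift units [-0.004 -0.007  0.298]
new turn [-0.001 -0.003 -0.8  ] shift units [ 0.003 -0.008  0.298]
t 19.9 pos [620.019 210.839 225.939] j [ 0.216  0.53   0.089  1.128 -0.001 -1.969] w 27.015739412432215 F [-0.095 -0.912 -3.296] M [-0.131 -0.127  0.042]
width 27.015739412432215 F [-0.095 -0.912 -3.296] M [-0.131 -0.127  0.042] M along tool y 0.18070967087185727
```

Turn the rest (-0.8) and tilt +0.637.

jog_arm(commands=[[0, 0, -0.124, 0, 0, 0, 20], [0, 0, -0.124, 0, 0, 0, 20], [0, 0, -0.124, 0, 0, 0, 20], [0, 0, -0.124, 0, 0, 0, 20], [0, 0, -0.124, 0, 0, 0, 20], [0, 0, -0.124, 0, 0, 0, 20], [0, 0, -0.056, 0, 0, 0, 20], [0, 0.05, 0, 0, 0, 0, 20], [0, 0.1, 0, 0, 0, 0, 20], [0, 0.1, 0, 0, 0, 0, 20], [0, 0.1, 0, 0, 0, 0, 20], [0, 0.1, 0, 0, 0, 0, 20], [0, 0.1, 0, 0, 0, 0, 20], [0, 0.087, 0, 0, 0, 0, 20], [0, 0, 0, 0, 0, 0, 20], [0, 0, 0, 0, 0, 0, 20]])

```text
clock: 21.23
tool_pos: [617.7, 210.9, 224.3]
eef_rot: [[0.795, -0.161, 0.585], [-0.129, -0.987, -0.096], [0.593, 0.001, -0.805]]
force: [0.1, -0.9, -3.8]
width: 26.9
```

```bash
python3 -c "
from place import *
go(tgt(73,0,108),grip_R(a,.637),3);held()"
```

```text
cur turn [ 0.004  0.003 -0.003] shift units [-2.153 -0.023  3.331]
new turn [ 0.004  0.003 -0.003] shift units [-2.162 -0.018  3.325]
t 21.2333 pos [617.677 210.911 224.347] j [ 0.347  0.221 -0.596  0.183 -0.294 -2.72 ] w 26.857840658388223 F [ 0.103 -0.871 -3.85 ] M [ 0.196  0.776 -0.021]
width 26.857840658388223 F [ 0.103 -0.871 -3.85 ] M [ 0.196  0.776 -0.021] M along tool y -0.7973277017758549
```

jog_arm(commands=[[0, 0, 0, -0.24, 0, 0.37, 20], [0, 0, 0, -0.24, 0, 0.37, 20], [0, 0, 0, -0.24, 0, 0.37, 20], [0, 0, 0, -0.24, 0, 0.37, 20], [0, 0, 0, -0.24, 0, 0.37, 20], [0, 0, 0, -0.24, 0, 0.37, 20], [0, 0, 0, -0.24, 0, 0.37, 20], [0, 0, 0, -0.24, 0, 0.37, 20], [0, 0, 0, -0.24, 0, 0.37, 20], [0, 0, 0, 0, 0, 0, 20], [0, 0, 0, 0, 0, 0, 20], [0, 0, 0, -0.04, 0, 0.053, 20], [0, 0, 0, -0.04, 0, 0.053, 20], [0, 0, 0, 0, 0, 0, 20], [0, 0, 0, 0, 0, 0, 20]])

```text
clock: 22.48
tool_pos: [630.1, 210.2, 106.2]
eef_rot: [[0.788, -0.162, 0.593], [-0.131, -0.987, -0.096], [0.601, -0.002, -0.799]]
force: [-1.8, -1.3, 4.5]
width: 26.8
```

jog_arm(commands=[[0, 0, 0, -0.04, 0, 0.053, 20], [0, 0, 0, 0, 0, 0, 20], [0, 0, 0, 0, 0, 0, 20], [0, 0, 0, 0, 0, 0, 20]])

```text
clock: 22.82
tool_pos: [631.0, 210.2, 105.5]
eef_rot: [[0.787, -0.163, 0.595], [-0.131, -0.987, -0.097], [0.603, -0.002, -0.798]]
force: [-2.5, -2.6, 8.6]
width: 27.3
```

jog_arm(commands=[[0, 0, 0, -0.05, 0, -0.04, 20], [0, 0, 0, -0.05, 0, -0.04, 20], [0, 0, 0, -0.05, 0, -0.04, 20], [0, 0, 0, 0, 0, 0, 20], [0, 0, 0, -0.04, 0, 0.053, 20], [0, 0, 0, -0.02, 0, 0.027, 20], [0, 0, 0, 0, 0, 0, 20], [0, 0, 0, 0, 0, 0, 20], [0, 0, 0, 0, 0, 0, 20]])

```text
clock: 23.57
tool_pos: [622.4, 211.0, 99.1]
eef_rot: [[0.791, -0.162, 0.59], [-0.13, -0.987, -0.096], [0.598, -0.0, -0.802]]
force: [-5.6, -0.7, 5.2]
width: 27.0
```

```bash
python3 -c "
from place import *
go(tgt(72,0,98),grip_R(a,.637),3);held()
im,K,P=cam('side');cv2.imwrite('pics/s6.png',cv2.resize(im[110:270,180:380],None,fx=3,fy=3));held()"
```

```text
cur turn [ 0.003 -0.004 -0.005] shift units [-0.027  0.01   0.124]
new turn [ 0.003 -0.004 -0.005] shift units [-0.027  0.01   0.124]
t 23.5667 pos [622.377 211.003  99.052] j [ 0.346  0.427 -0.727 -0.161 -0.295 -2.722] w 27.00853877915317 F [-5.604 -0.73   5.185] M [-0.1    1.037 -0.101]
width 27.00853877915317 F [-5.604 -0.73   5.185] M [-0.1    1.037 -0.101] M along tool y -1.0068897746935388
width 27.395710382584898 F [-4.353 -0.104  5.037] M [-0.11   0.992 -0.085] M along tool y -0.9615050604454422
```

View pics/s6.png

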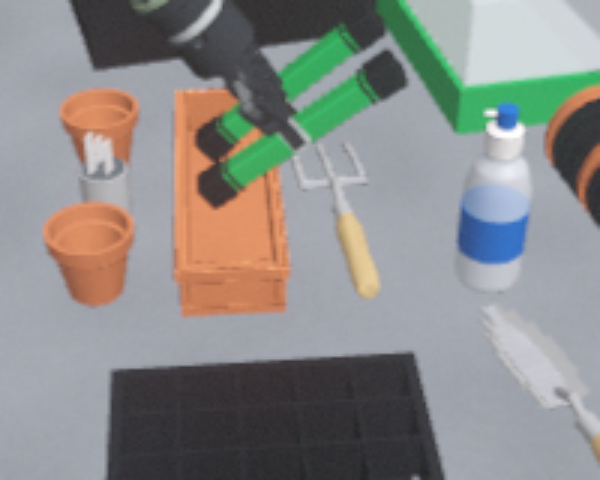

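B sits the same way, about 3 mm from fully seated, with light contact. Releasing slowly.

jog_arm(commands=[[0, 0, 0, -0.03, 0, 0.02, 20], [0, 0, 0, 0, 0, 0, 20], [0, 0, 0, 0, 0, 0, 29], [0, 0, 0, 0, 0, 0, 29], [0, 0, 0, 0, 0, 0, 31], [0, 0, 0, 0, 0, 0, 31], [0, 0, 0, 0, 0, 0, 33], [0, 0, 0, 0, 0, 0, 33], [0, 0, 0, 0, 0, 0, 36], [0, 0, 0, 0, 0, 0, 40], [0, 0, 0, 0, 0, 0, 50], [0, 0, 0, 0, 0, 0, 50]], squeeze=20)

```text
clock: 24.62
tool_pos: [621.9, 211.0, 97.5]
eef_rot: [[0.791, -0.162, 0.589], [-0.13, -0.987, -0.096], [0.597, -0.0, -0.802]]
force: [0.9, -0.1, 0.4]
width: 49.8
```

jog_arm(commands=[[0, 0, 0, 0, 0, -0.3, 50], [0, 0, 0, 0, 0, -0.8, 50], [0, 0, 0, 0, 0, -0.9, 60], [0, 0, 0, 0, 0, -0.9, 85], [0, 0, 0, 0, 0, -0.9, 85], [0, -0.125, 0, 0, 0, 0, 85], [0, -0.125, 0, 0, 0, 0, 85], [0, -0.125, 0, 0, 0, 0, 85], [0, -0.125, 0, 0, 0, 0, 85], [0, -0.125, 0, 0, 0, 0, 85], [0, -0.012, 0, 0, 0, 0, 85], [0, 0, 0, 0, 0, 0, 85]])

```text
clock: 25.62
tool_pos: [556.5, 221.6, 188.0]
eef_rot: [[0.987, -0.163, 0.015], [-0.163, -0.987, -0.003], [0.016, 0.0, -1.0]]
force: [-0.3, 0.4, -0.0]
width: 85.0
```

```bash
python3 -c "
from place import *
go((474,-370,190),grip_R(np.pi-.24));go((474,-370,190),grip_R(-.24))"
```

```text
cur turn [ 0.024 -0.001 -3.065] shift units [ 0.501 19.903  0.309]
new turn [ 0.024 -0.001 -3.065] shift units [ -2.016 -19.807   0.3  ]
t 25.6167 pos [556.489 221.55  187.998] j [ 0.259  0.443 -0.153  0.961 -0.006 -2.719] w 85.03396465218856 F [-0.282  0.437 -0.045] M [-0.017  0.028 -0.024]
cur turn [-0.001 -0.016  0.076] shift units [ 0.501 19.903  0.309]
new turn [-0.001 -0.016  0.076] shift units [ 2.016 19.807  0.3  ]
t 25.6167 pos [556.489 221.55  187.998] j [ 0.259  0.443 -0.153  0.961 -0.006 -2.719] w 85.03396465218856 F [-0.282  0.437 -0.045] M [-0.017  0.028 -0.024]
```

jog_arm(commands=[[0, -0.016, 0.124, 0, 0, 0, 85], [0, 0, 0.124, 0, 0, 0, 85], [0, 0, 0.124, 0, 0, 0, 85], [0, 0, 0.124, 0, 0, 0, 85], [0, 0, 0.124, 0, 0, 0, 85], [0, 0, 0.124, 0, 0, 0, 85], [0, 0, 0.124, 0, 0, 0, 85], [0, 0, 0.124, 0, 0, 0, 85], [0, 0, 0.124, 0, 0, 0, 85], [0, 0, 0.124, 0, 0, 0, 85], [0, 0, 0.124, 0, 0, 0, 85], [0, 0, 0.124, 0, 0, 0, 85], [0, 0, 0.124, 0, 0, 0, 85], [0, 0, 0.124, 0, 0, 0, 85], [0, 0, 0.124, 0, 0, 0, 85], [0, 0, 0.124, 0, 0, 0, 85], [0, 0, 0.124, 0, 0, 0, 85], [0, 0, 0.124, 0, 0, 0, 85], [0, 0, 0.124, 0, 0, 0, 85], [0, 0, 0.124, 0, 0, 0, 85]])

```text
clock: 27.28
tool_pos: [553.2, 222.6, 188.8]
eef_rot: [[-0.88, -0.475, 0.001], [-0.475, 0.88, 0.001], [-0.002, 0.0, -1.0]]
force: [0.0, 0.8, -0.4]
width: 84.9
```

jog_arm(commands=[[0, 0, 0.124, 0, 0, 0, 85], [0, 0, 0.124, 0, 0, 0, 85], [0, 0, 0.124, 0, 0, 0, 85], [0, 0, 0.124, 0, 0, 0, 85], [0, 0, 0.124, 0, 0, 0, 85], [0, 0, 0.12, 0, 0, 0, 85], [0, 0, 0, -0.1, -0.95, 0, 85], [0, 0, 0, -0.1, -0.95, 0, 85], [0, 0, 0, -0.1, -0.95, 0, 85], [0, 0, 0, -0.1, -0.95, 0, 85], [0, 0, 0, -0.1, -0.95, 0, 85], [0, 0, 0, -0.1, -0.95, 0, 85], [0, 0, 0, -0.1, -0.95, 0, 85], [0, 0, 0, -0.1, -0.95, 0, 85], [0, 0, 0, -0.1, -0.95, 0, 85], [0, 0, 0, -0.1, -0.95, 0, 85], [0, 0, 0, -0.1, -0.95, 0, 85], [0, 0, 0, -0.1, -0.95, 0, 85], [0, 0, 0, -0.1, -0.95, 0, 85], [0, 0, 0, -0.1, -0.95, 0, 85]])

```text
clock: 28.95
tool_pos: [499.3, -175.4, 188.2]
eef_rot: [[-0.972, 0.237, 0.001], [0.237, 0.972, -0.001], [-0.001, -0.001, -1.0]]
force: [1.0, -0.1, 0.5]
width: 84.8
```

jog_arm(commands=[[0, 0, 0, -0.1, -0.95, 0, 85], [0, 0, 0, -0.1, -0.95, 0, 85], [0, 0, 0, -0.1, -0.95, 0, 85], [0, 0, 0, -0.1, -0.95, 0, 85], [0, 0, 0, -0.1, -0.95, 0, 85], [0, 0, 0, -0.1, -0.95, 0, 85], [0, 0, 0, -0.1, -0.8, 0, 85], [0, 0, 0, 0, 0, 0, 85], [0, 0, 0, 0, 0, 0, 85], [0, 0, 0, 0, 0, 0, 85]])

```text
clock: 29.78
tool_pos: [474.2, -368.2, 187.9]
eef_rot: [[-0.971, 0.237, -0.001], [0.237, 0.971, 0.001], [0.001, 0.001, -1.0]]
force: [-0.5, 0.6, -0.1]
width: 85.4
```

```bash
python3 -c "
from wl import *
look('w4',0); go((474,-370,75)); held()"
```

```text
sleeve 472.9204406738281 -374.4715576171875 [53.37547302246094, 168.05325317382812] yaw -0.4004951 px (240, 94, 76, 206)
cur turn [0. 0. 0.] shift units [-0.008 -0.072  4.133]
new turn [0. 0. 0.] shift units [-0.008 -0.072  4.133]
t 29.8333 pos [ 474.409 -367.97   187.989] j [-0.783  0.456 -0.131  0.985 -0.    -0.544] w 85.08009810924268 F [0.377 0.467 0.07 ] M [ 0.037  0.06  -0.078]
width 85.08009810924268 F [0.377 0.467 0.07 ] M [ 0.037  0.06  -0.078] M along tool y 0.06696247842899328
```

View pics/w4.png

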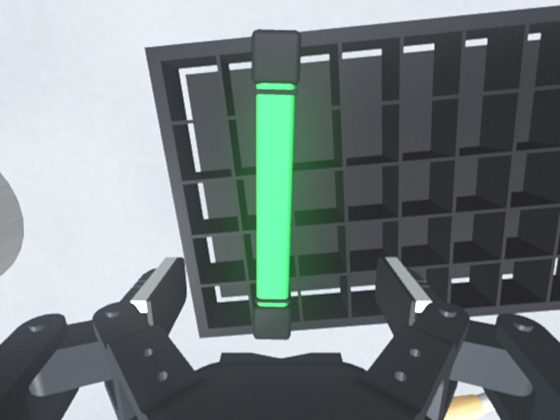

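The wrist view shows the sleeve along column ≈274, caps from row 30 to 338, aligned with the tool (the contour was skewed by green glare on the tray).

```bash
python3 -c "
from wl import *
im,K,P=cam('wrist')
p=ray(K,P,(276,30),84);q=ray(K,P,(271,338),84);print(p,q,(p+q)/2,np.linalg.norm(p-q),np.arctan2(*(p-q)[[1,0]]))
go((*((p+q)/2)[:2],75))"
```

```text
[ 354.027 -342.269   84.   ] [ 587.286 -404.504   84.   ] [ 470.657 -373.386   84.   ] 241.41932186172227 2.880857760190626
cur turn [0. 0. 0.] shift units [ 0.082 -0.206  4.136]
new turn [0. 0. 0.] shift units [ 0.082 -0.206  4.136]
t 29.8833 pos [ 474.634 -368.074  188.067] j [-0.782  0.457 -0.131  0.985 -0.    -0.544] w 84.93694809107922 F [-0.118 -0.739  0.762] M [0.012 0.02  0.018]
```

jog_arm(commands=[[0, 0, 0.02, 0.08, -0.2, 0.5, 85], [0, 0, 0, 0, 0, 0.75, 85], [0, 0, 0, 0, 0, 0.75, 85], [0, 0, 0, 0, 0, 0.75, 85], [0, 0, 0, 0, 0, 0.75, 85], [0, 0, 0, 0, 0, 0.45, 85], [0, 0, 0, 0, 0, 0.18, 85], [0, 0, 0, 0, 0, 0, 20], [0, 0, 0, 0, 0, 0, 20], [0, 0, 0, 0, 0, 0, 20], [0, 0, 0, 0, 0, 0, 20], [0, 0, 0, 0, 0, 0, 20], [0, 0, 0, 0, 0, 0, 20], [0, 0, 0, 0, 0, 0, 20]], squeeze=60)

```text
clock: 31.05
tool_pos: [471.7, -375.1, 65.5]
eef_rot: [[-0.967, 0.257, 0.001], [0.257, 0.967, 0.001], [-0.001, 0.001, -1.0]]
force: [0.0, 2.6, 5.6]
width: 26.7
```

jog_arm(commands=[[0, 0, 0, 0, 0, 0, 20], [0, 0, 0, 0, 0, -0.3, 20], [0, 0, 0, 0, 0, -0.7, 20], [0, 0, 0, 0, 0, -0.8, 20], [0, 0, 0, 0, 0, -0.8, 20], [0, 0, 0, 0, 0, -0.8, 20], [0, 0, 0, 0, 0, -0.8, 20], [0, 0, 0, 0, 0, -0.8, 20], [0, 0, 0, 0, 0, -0.4, 20], [0, 0, 0, 0, 0, 0, 20], [0, 0, 0, 0, 0, 0, 20], [0, 0, 0, 0, 0, 0, 20], [0, 0, 0, 0, 0, 0, 20], [0, 0, 0, 0, 0, 0, 20]])

```text
clock: 32.22
tool_pos: [470.3, -374.6, 224.4]
eef_rot: [[-0.966, 0.258, -0.003], [0.258, 0.966, 0.003], [0.004, 0.002, -1.0]]
force: [-0.6, 0.1, -4.2]
width: 26.8
```

```bash
python3 -c "
from place import *
held(); im,K,P=cam('side');held();cam('scene');held()
cv2.imwrite('pics/s7.png',im)
m=cv2.inRange(cv2.cvtColor(im,cv2.COLOR_BGR2HSV),(50,120,60),(75,255,255));s=manip.observe()
print(proj(K,P,s['tool_pos']))
for c in cv2.findContours(m,0,2)[0]:
  if cv2.contourArea(c)>60: print(cv2.boundingRect(c))
go(tgt(70,-100,220),grip_R(np.pi+a),3)"
```

```text
width 26.773771841388896 F [-0.557  0.129 -4.171] M [-0.043 -0.136  0.008] M along tool y -0.14205500851474892
width 26.876494587848395 F [ 0.11  -0.88  -3.319] M [-0.043 -0.17  -0.025] M along tool y -0.17515067958382832
width 26.510531302193815 F [-0.382 -0.547 -4.058] M [-0.121 -0.128  0.012] M along tool y -0.1544715938941274
[274.316 275.951]
(280, 265, 43, 23)
(225, 264, 41, 22)
(316, 115, 76, 39)
cur turn [ 0.002 -0.003 -0.104] shift units [-0.133 16.838  0.297]
new turn [ 0.002 -0.003 -0.104] shift units [-1.872 16.735  0.264]
t 32.3167 pos [ 470.543 -374.809  224.927] j [-0.795  0.434 -0.069  1.072  0.    -0.535] w 26.510531302193815 F [-0.382 -0.547 -4.058] M [-0.121 -0.128  0.012]
```

jog_arm(commands=[[0, 0, -0.104, 0, 0, 0, 20], [0, 0, 0, -0.104, 0.4, 0, 20], [0, 0, 0, -0.104, 0.7, 0, 20], [0, 0, 0, -0.104, 0.95, 0, 20], [0, 0, 0, -0.104, 0.95, 0, 20], [0, 0, 0, -0.104, 0.95, 0, 20], [0, 0, 0, -0.104, 0.95, 0, 20], [0, 0, 0, -0.104, 0.95, 0, 20], [0, 0, 0, -0.104, 0.95, 0, 20], [0, 0, 0, -0.104, 0.95, 0, 20], [0, 0, 0, -0.104, 0.95, 0, 20], [0, 0, 0, -0.104, 0.95, 0, 20], [0, 0, 0, -0.104, 0.95, 0, 20], [0, 0, 0, -0.104, 0.95, 0, 20], [0, 0, 0, -0.104, 0.95, 0, 20], [0, 0, 0, -0.104, 0.95, 0, 20], [0, 0, 0, -0.104, 0.95, 0, 20], [0, 0, 0, -0.104, 0.95, 0, 20], [0, 0, 0, -0.104, 0.9, 0, 20], [0, 0, 0, 0, 0.48, 0, 20]])

```text
clock: 33.98
tool_pos: [604.9, 115.4, 226.2]
eef_rot: [[-0.988, 0.154, -0.001], [0.154, 0.988, 0.003], [0.002, 0.002, -1.0]]
force: [-0.3, 0.2, -3.9]
width: 26.9
```

jog_arm(commands=[[0, -0.05, 0, 0, 0, 0, 20], [0, -0.1, 0, 0, 0, 0, 20], [0, -0.1, 0, 0, 0, 0, 20], [0, -0.1, 0, 0, 0, 0, 20], [0, -0.1, 0, 0, 0, 0, 20], [0, -0.1, 0, 0, 0, 0, 20], [0, -0.087, 0, 0, 0, 0, 20], [0, 0, 0, 0, 0, 0, 20], [0, 0, 0, 0, 0, 0, 20], [0, 0, 0, 0, 0, 0, 20], [0, 0, 0, 0, 0, 0, 20]])

```text
clock: 34.9
tool_pos: [607.0, 111.8, 228.4]
eef_rot: [[-0.794, 0.157, 0.588], [0.127, 0.988, -0.091], [-0.595, 0.002, -0.804]]
force: [-0.3, -1.3, -2.9]
width: 27.0
```

```bash
python3 -c "
from place import *
go(tgt(71,-100,108),grip_R(np.pi+a,-.637),3);held()"
```

```text
cur turn [ 0.002 -0.    -0.001] shift units [ 2.426 -0.007  3.297]
new turn [ 0.002 -0.    -0.001] shift units [2.427 0.002 3.296]
t 34.9 pos [606.964 111.845 228.377] j [ 0.148  0.124 -0.718  0.114 -0.178  0.249] w 26.998539216217818 F [-0.337 -1.308 -2.944] M [0.203 0.798 0.05 ]
width 26.998539216217818 F [-0.337 -1.308 -2.944] M [0.203 0.798 0.05 ] M along tool y 0.820159519339512
```

jog_arm(commands=[[0, 0, 0, 0.27, 0, 0.366, 20], [0, 0, 0, 0.27, 0, 0.366, 20], [0, 0, 0, 0.27, 0, 0.366, 20], [0, 0, 0, 0.27, 0, 0.366, 20], [0, 0, 0, 0.27, 0, 0.366, 20], [0, 0, 0, 0.27, 0, 0.366, 20], [0, 0, 0, 0.27, 0, 0.366, 20], [0, 0, 0, 0.27, 0, 0.366, 20], [0, 0, 0, 0.27, 0, 0.366, 20], [0, 0, 0, 0, 0, 0, 20], [0, 0, 0, 0, 0, 0, 20], [0, 0, 0, 0, 0, 0, 20]])

```text
clock: 35.9
tool_pos: [606.4, 112.0, 104.8]
eef_rot: [[-0.794, 0.156, 0.588], [0.127, 0.988, -0.092], [-0.595, 0.002, -0.804]]
force: [0.8, 0.1, -3.0]
width: 26.8
```

```bash
python3 -c "
from place import *
go(tgt(71,-100,99),None,3);held()"
```

```text
cur turn [0. 0. 0.] shift units [0.139 0.    0.236]
new turn [0. 0. 0.] shift units [0.139 0.    0.236]
t 35.9 pos [606.385 111.972 104.762] j [ 0.148  0.346 -0.863 -0.253 -0.178  0.249] w 26.823932690436976 F [ 0.766  0.111 -2.981] M [0.182 0.905 0.001]
width 26.823932690436976 F [ 0.766  0.111 -2.981] M [0.182 0.905 0.001] M along tool y 0.9227341883858752
```

jog_arm(commands=[[0, 0, 0, 0.04, 0, 0.053, 20], [0, 0, 0, 0.04, 0, 0.053, 20], [0, 0, 0, 0.02, 0, 0.027, 20], [0, 0, 0, 0, 0, 0, 20], [0, 0, 0, 0, 0, 0, 20], [0, 0, 0, 0, 0, 0, 20]])

```text
clock: 36.4
tool_pos: [605.8, 112.1, 100.4]
eef_rot: [[-0.793, 0.156, 0.589], [0.126, 0.988, -0.092], [-0.596, 0.002, -0.803]]
force: [-2.8, 0.3, 6.3]
width: 26.9
```

jog_arm(commands=[[0, 0, 0, 0.02, 0, 0.027, 20], [0, 0, 0, 0, 0, 0, 20], [0, 0, 0, 0, 0, 0, 20]])

```text
clock: 36.65
tool_pos: [606.2, 112.1, 100.1]
eef_rot: [[-0.792, 0.156, 0.59], [0.126, 0.988, -0.092], [-0.597, 0.002, -0.802]]
force: [-5.6, 1.0, 11.8]
width: 26.8
```

Contact, as with A and B. Release and retreat.

jog_arm(commands=[[0, 0, 0, 0.02, 0, -0.01, 20], [0, 0, 0, 0, 0, 0, 20], [0, 0, 0, 0, 0, 0, 29], [0, 0, 0, 0, 0, 0, 29], [0, 0, 0, 0, 0, 0, 31], [0, 0, 0, 0, 0, 0, 31], [0, 0, 0, 0, 0, 0, 33], [0, 0, 0, 0, 0, 0, 33], [0, 0, 0, 0, 0, 0, 36], [0, 0, 0, 0, 0, 0, 40], [0, 0, 0, 0, 0, 0, 50], [0, 0, 0, 0, 0, 0, 50]], squeeze=20)

```text
clock: 37.65
tool_pos: [603.9, 112.1, 97.6]
eef_rot: [[-0.795, 0.156, 0.586], [0.126, 0.988, -0.092], [-0.594, 0.001, -0.805]]
force: [0.5, 0.2, 0.0]
width: 50.1
```

jog_arm(commands=[[0, 0, 0, 0, 0, -0.3, 50], [0, 0, 0, 0, 0, -0.8, 50], [0, 0, 0, 0, 0, -0.9, 50], [0, 0, 0, 0, 0, -0.9, 50], [0, 0, 0, 0, 0, -0.9, 50], [0, 0, 0, 0, 0, -0.9, 50], [0, 0, 0, 0, 0, -0.9, 50], [0, 0, 0, 0, 0, -0.9, 50], [0, 0, 0, 0, 0, 0, 50], [0, 0, 0, 0, 0, 0, 50], [0, 0, 0, 0, 0, 0, 50]])

```text
clock: 38.57
tool_pos: [489.4, 130.0, 254.5]
eef_rot: [[-0.795, 0.156, 0.587], [0.126, 0.988, -0.091], [-0.594, 0.001, -0.804]]
force: [0.3, -0.2, -1.2]
width: 50.2
```

```bash
python3 -c "
from place import *
held()
im,K,P=cam('side');a1=cv2.resize(im[110:270,180:380],None,fx=2,fy=2)
im,K,P=cam('scene');a2=cv2.resize(im[130:330,260:460],None,fx=1.6,fy=1.6)
cv2.imwrite('pics/f.png',np.hstack([a1,a2]))"
```

```text
width 50.186243171634445 F [ 0.336 -0.174 -1.164] M [0.057 0.569 0.012] M along tool y 0.5712200189782801
```

View pics/f.png

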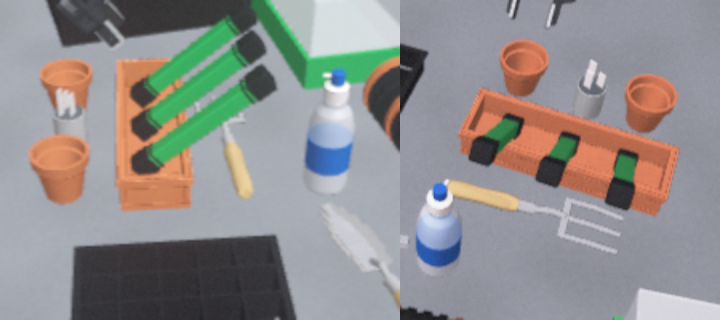

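All three sleeves lean in the trough with their feet inside, the gripper is clear, and the bystanders are in place.

```bash
python3 -c "
from rig import manip
print(manip.observe()['clock'],manip.hand_in())"
```

```text
the job is handed in; nothing more can be done
38.6667 None
```

All three sleeves now lean in the trough, heavy ends down inside and light ends over the far rim. I let go of them and handed the job in at 38.7 s; no verdict is reported.

- **Heavy ends:** I lifted each sleeve at its middle and read the wrist moment about the jaw axis. The readings were about -0.13 to -0.20 N m for A, +0.15 to +0.22 for B, and -0.14 to -0.18 for C. That puts the heavy end on the robot's side for A and C and on the far side for B, so I turned B half round before setting it in.
- **Setting in:** I tilted each sleeve about 36 degrees and lowered it until it touched. The wrist force was 14 N at most on the last step. I then opened the fingers in small steps.
- **Last checks:** The final side and scene pictures show all three feet inside the trough, the sleeves parallel, and the gripper clear and reading about zero force. The pots, tin, bottle, fork and trowel look unmoved. I judged this by eye and did not measure the final sleeve poses.
- **Disagreements:** One wrist-camera measurement gave C's angle wrongly, so I checked it against the picture and measured again before gripping. B first touched about 6 mm too far out, and I corrected that before letting go.

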